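# Square a heat sink up in the corner of a jig

### The job

Push the loose black heat sink across the jig plate with the fingertips until it sits in the corner of the two blue fences, flush against both of them. Do not pick it up or tip it over on the way. Leave the tin on the plate and the other things on the bench where they are.

Things in the scene. Friction and masses are not known exactly. Their poses are not given: they have to be found in the camera images.
- sink: The part to push: loose heat sink, upright black fins on a light base, 34 mm along its x (fins run along x), 40 mm along y, 22 mm high, 0.06 to 0.13 kg. Origin: centre of its underside, on the plate 8 mm above the bench. It starts clear of both fences, turned up to 0.5 rad from the jig's axes. Seated as it lies, its origin is 17 mm short of the far fence and 20 mm short of the left one.
- jig: Squaring jig fixed to the bench: bare grey plate 240 x 240 mm, 8 mm thick, with two blue fences 14 mm wide standing 14 mm above it. Origin: centre of the plate's underside, on the bench. x points to the far fence, y to the left fence, z up. Turned by up to 0.3 rad from the robot's axes.
- jig_corner (a point): Inner corner of the fences, on the plate's upper surface, at (0.095, 0.095, 0.008) in the jig's frame; axes as the jig's. From it the far fence's inner face runs 200 mm along -y (x = 0 here) and the left fence's 100 mm along -x (y = 0 here). The heat sink belongs on its -x, -y side.
- tin: Loose round white tin with a red label on its lid, 34 mm across, 14 mm high, standing on the plate near its near left corner; not to be moved. Origin: centre of its underside.
- battery: Loose block battery, black and beige, 26 x 49 x 18 mm, lying on the bench to the left of the jig; not to be moved. Origin: centre of its underside.
- flux: Loose small brown bottle with a black nozzle, 28 mm across, 84 mm high, on the bench to the left of the jig; not to be moved. Origin: centre of its underside.
- the_mug: Loose white mug with grey dots, 92 mm across and 93 mm high, on the bench to the right; not to be moved. Origin: about the centre of its underside.
- jar: Loose glass jar of screws with a red lid, 48 mm across, 58 mm high, far right on the bench; not to be moved. Origin: centre of its underside.
- reel: Loose white reel of solder with black flanges, 52 mm across, 42 mm high, on the bench to the left of the jig; not to be moved. Origin: centre of its underside.
Things that resemble listed ones, but are neither listed nor needed, are in the scene too. What is shaped like the sink but brown or yellow is not meant.

How it is judged:
By the outcome, as a careful person would: the job done as asked, in the order asked, and still so for the second after the job is handed in, with the robot touching nothing.
It also fails if it takes over 48 s, if anything falls off the work surface, if the arm or the gripper's body presses on something with over 40 N, if the wrist force passes 120 N, or if a joint passes its speed limit or range.

### The arm

A 7-joint arm with a two-finger parallel gripper is mounted at the origin on a cart in front of the work surface, level with it; the furniture and walls round the work are solid. World frame = base frame: x ahead of the robot, y to its left, z up, the work surface at z = 0. Lengths are in m, angles in degrees, forces in N, time in s.
With the tool pointing down it reaches from about 0.425 to 0.8 m from the base axis. Payload 8.3 kg.
Tool frame: the origin (TCP) lies between the finger pads; the fingertips stand 14 mm ahead of it and the grasp point (between the pads) lies 5 mm behind it; z points along the fingers, y is the line along which they close (so a half turn about z gives the same grasp; the last joint's range is limited). The gripper opens to 85 mm and grips with 20 to 120 N. Pads are 22 mm wide; open, the fingers measure 114 mm over their backs; the gripper's body (76 mm by 85 mm) begins 54 mm behind the grasp point. The pads swing forward as they close: fully open they stand 13 mm farther back than shut.
Start: joints at [61.37, 21.967, 0.94, 78.501, -0.361, 79.538, -2.664], TCP at [0.264, -0.566, 0.245] pointing down, gripper open.
Joint ranges: [-169.22, 169.22], [-14.56, 117.87], [-87.37, 89.26], [10.42, 133.3], [-82.24, 262.24], [0.94, 117.77], [-172.7, 172.7]. Speed limits (degrees/s): [136.94, 136.94, 172.46, 172.46, 180, 180, 180].

### API

Orientations are given as a 3x3 rotation matrix whose columns are the frame's x, y, z axes.
In Python, from station import manip, jaws, monitor, snapshot, calibration, ticket, spotter gives the robot as it stands. The module is installed in compiled form; this text tells all that it offers. Calls block until the motion is done:
- manip.move_pose(position, orientation): joint-space move of the TCP to a pose.
- manip.servo_line(position, v=0.15, ori=None, stop_force=None): straight line of the TCP; ori=None keeps the orientation; v is the mean speed in m/s. With stop_force (N) it stops when the force on the tool has changed by that much, and returns True; else False.
- manip.goto_joints(angles): joint-space move.
- jaws.let_go() and jaws.close(): open the fingers fully, or close them until they stop; the grip force is fixed at half the most.
- manip.hold(seconds).
- manip.ik(position, orientation): joint angles nearest the present ones, or None.
- monitor.state(): the state.
- snapshot(name): name is "side" or "top" or "wrist"; returns the picture (480x640x3 uint8, red, green, blue); there is no depth.
- calibration(name): a dict with "fovy" (degrees; the focal length in pixels is half the picture's height over the tangent of half this angle, whatever the lens; pixels are square), "cx", "cy" (the principal point, pixels), "world_from_camera" (4x4, takes a point from camera to world coordinates). Camera axes: x right, y up, looking along -z (the intrinsics and any distortion apply to the point x, -y, -z); pixel columns grow to the right and rows downward; lengths in m; the calibration is good to about 2 mm. A picture is of the moment at which its call begins: read the wrist's pose just before it. calibration takes no time and is no camera call; for the wrist camera it gives the pose at the moment of the call.
A pose or a line that the arm cannot do raises manip.IKError and nothing moves.
- ticket.job_done(): hands the job in; it is judged then, once.
Trained networks look in the newest picture that a camera, given by its name, has taken for a name from the list of things; names that differ only in an ending like _2 or _b are one class to them, and where a whole thing is asked for, a point or a joint stands for the part that bears it (a point fixed in the world has none). Each returns a list of dicts, best first, with "p" (0 to 1); they miss things now and then, are a little off and sometimes report something else, mostly with a low value. They report only what shows in the picture. A call takes as long as a camera call. They do not tell look-alikes from the thing itself.
- spotter.masks_of(camera, name): "mask" (480x640 bool, what is visible of it) and "extent" ([centre column, centre row, width, height] in pixels, round what is visible of it).
The state is a dict: "time": time; "joint_pos": joint angles; "qvel": joint speeds; "joint_efforts": joint torques, N m; "tcp_pos": TCP position; "eef_rot": TCP orientation; "ft_force": force on the tool from outside, world axes, zero at the start; "ft_torque": the same for the moment, N m; "opening": finger opening in m; "grasp_force": force on a finger pad.
Only numpy, scipy, OpenCV 4.12 (cv2) and the standard library are available. Lean on these libraries where they do the work, as an engineer would, in place of code of your own. Each camera call takes 0.05 s, during which the arm holds its last target. There are 200 camera calls.

## Working session

There is one attempt and no reset: what is moved stays moved. The work goes in short steps, each a Python script; the robot and the scene stay as the last script left them, time stands still between calls to the robot, and variables do not carry over. Pictures are saved under pics/ and viewed, at most 12 in all, crops included, and the job is handed in when it is done.

```bash
mkdir -p pics
python3 - <<'E'
from station import *
import cv2, numpy as np
ims=[]
for n in ("top","side"):
    im=snapshot(n); cv2.imwrite(f"pics/{n}0.png",im[...,::-1])
    c=calibration(n); print(n,c['fovy'],c['cx'],c['cy'],np.round(c['world_from_camera'],4).tolist(),[k for k in c])
    for o in ("sink","jig","tin","flux","reel","battery"):
        print(o,[(round(d['p'],2),np.round(d['extent'],1).tolist()) for d in spotter.masks_of(n,o)])
print(monitor.state())
E
```

```text
top 45.26340196084149 304.1275103946679 239.03043959090905 [[-0.0175, 0.981, -0.193, 0.2757], [-0.9997, -0.0205, -0.0134, 0.0275], [-0.0172, 0.1927, 0.9811, 1.243], [0.0, 0.0, 0.0, 1.0]] ['fovy', 'cx', 'cy', 'world_from_camera']
sink [(0.86, [369.2, 237.2, 16.6, 15.7]), (0.64, [289.8, 233.8, 26.1, 21.8]), (0.63, [375.2, 286.9, 30.1, 22.9])]
jig [(0.94, [274.6, 236.5, 109.9, 108.2])]
tin [(0.74, [237.1, 267.9, 18.9, 14.1]), (0.23, [477.4, 172.4, 27.7, 26.8])]
flux [(0.57, [162.3, 251.4, 20.3, 16.9])]
reel [(0.95, [154.2, 195.5, 29.0, 27.0])]
battery [(0.78, [164.1, 291.5, 15.0, 27.6]), (0.37, [457.7, 289.7, 44.2, 59.4])]
side 43.67258230221681 307.65773049142376 242.5980619266043 [[-0.9517, 0.1461, -0.2699, 0.1324], [-0.3067, -0.4157, 0.8563, 1.3267], [0.0129, 0.8977, 0.4404, 0.7086], [0.0, 0.0, 0.0, 1.0]] ['fovy', 'cx', 'cy', 'world_from_camera']
sink [(0.66, [305.2, 259.8, 19.0, 15.8]), (0.58, [370.0, 239.1, 20.2, 17.3]), (0.5, [330.8, 232.4, 20.3, 11.5])]
jig [(0.56, [298.9, 272.6, 125.4, 65.9])]
tin [(0.56, [319.1, 290.9, 14.9, 13.8])]
flux [(0.91, [277.1, 315.8, 12.3, 38.3])]
ree
[... 206 characters left out ...]
66345152]), 'qvel': array([ 0.07394681, -0.05795346, -0.03202652,  0.00816525,  0.00741906,
       -0.0269674 ,  0.01836216]), 'joint_efforts': array([-6.33232703e-04, -6.27160764e+01,  8.42223018e-01, -3.72033620e+01,
        1.65276707e-02,  2.55283194e-03, -4.34676295e-06]), 'tcp_pos': array([ 0.2644486 , -0.56626665,  0.24528549]), 'eef_rot': array([[ 9.06076060e-01,  4.23114845e-01,  4.42488900e-05],
       [ 4.23114840e-01, -9.06076058e-01,  9.29983386e-05],
       [ 7.94418375e-05, -6.55412061e-05, -9.99999995e-01]]), 'ft_force': array([-0.89539433, -0.03278633, -0.00893028]), 'ft_torque': array([0.00996076, 0.02613662, 0.01990234]), 'grasp_force': 0.0, 'opening': 0.08524796041913386}
```

Run:
```python
import cv2,numpy as np
a=cv2.imread('pics/top0.png')[160:340,130:430]; b=cv2.imread('pics/side0.png')[200:350,200:400]
cv2.imwrite('pics/topc.png',cv2.resize(a,(800,480),interpolation=cv2.INTER_CUBIC))
cv2.imwrite('pics/sidec.png',cv2.resize(b,(800,600),interpolation=cv2.INTER_CUBIC))
```

```text
(no output)
```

View pics/topc.png

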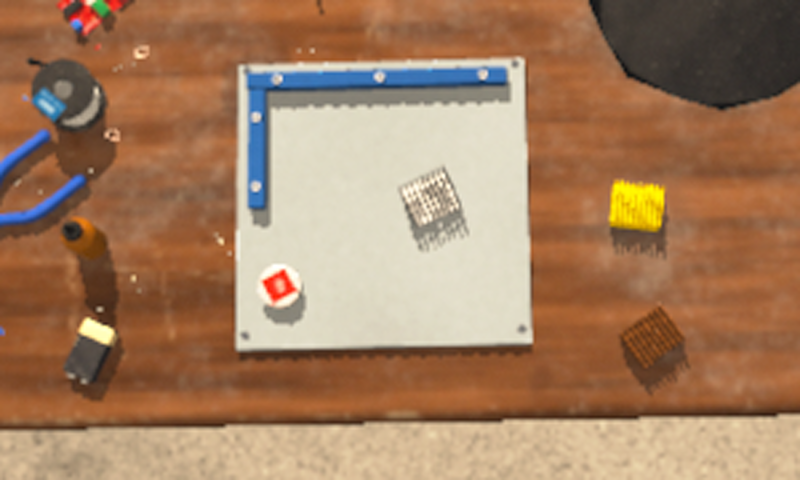

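View pics/sidec.png

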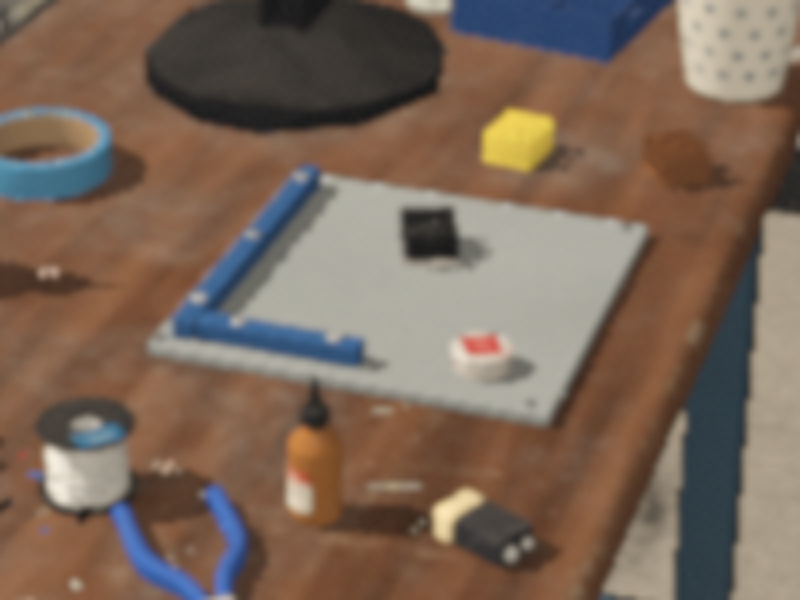

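```bash
cat > h.py <<'E'
import numpy as np, cv2
from station import *
def K(c): f=240/np.tan(np.radians(c['fovy'])/2); return f
def ray(c,uv):
    uv=np.atleast_2d(uv).astype(float); T=c['world_from_camera']; f=K(c)
    d=np.c_[(uv[:,0]-c['cx'])/f,-(uv[:,1]-c['cy'])/f,-np.ones(len(uv))]@T[:3,:3].T
    return T[:3,3],d
def px2w(c,uv,z):
    o,d=ray(c,uv); return o+d*((z-o[2])/d[:,2])[:,None]
def w2px(c,P):
    T=c['world_from_camera']; p=(np.atleast_2d(P)-T[:3,3])@T[:3,:3]; f=K(c)
    return np.c_[c['cx']-f*p[:,0]/p[:,2],c['cy']+f*p[:,1]/p[:,2]]
def down(a):  # tool pointing down, tool x at world angle a (rad)
    c,s=np.cos(a),np.sin(a); return np.array([[c,s,0],[s,-c,0],[0,0,-1.]])
E
python3 - <<'E'
from h import *
im=snapshot("top");c=calibration("top")
for o,z in (("sink",.03),("tin",.022),("flux",.05),("reel",.042),("battery",.018),("jar",.058),("the_mug",.09)):
    for d in spotter.masks_of("top",o)[:3]:
        v,u=np.nonzero(d['mask']); print(o,round(d['p'],2),px2w(c,[u.mean(),v.mean()],z)[0].round(3))
m=spotter.masks_of("top","jig")[0]['mask']
r=cv2.minAreaRect(np.argwhere(m)[:,::-1].astype(np.float32)); b=px2w(c,cv2.boxPoints(r),.008);print(b.round(4),np.linalg.norm(np.diff(b,axis=0),axis=1))
hsv=cv2.cvtColor(im,cv2.COLOR_RGB2HSV)
bl=((abs(hsv[...,0].astype(int)-108)<14)&(hsv[...,1]>130)&m).astype(np.uint8)
v,u=np.nonzero(bl);P=px2w(c,np.c_[u,v],.022);print(len(u),P.min(0),P.max(0))
for s,t in (("side","sink"),("side","tin")):
    snapshot(s) if t=="sink" else 0
    for d in spotter.masks_of(s,t)[:3]:
        v,u=np.nonzero(d['mask']); print(s,t,round(d['p'],2),px2w(calibration(s),[u.mean(),v.mean()],.018)[0].round(3))
cv2.imwrite('pics/top1.png',im[...,::-1])
E
```

```text
sink 0.79 [0.526 0.073 0.03 ]
sink 0.64 [ 0.41  -0.102  0.03 ]
sink 0.6 [ 0.515 -0.093  0.03 ]
flux 0.61 [0.494 0.346 0.05 ]
reel 0.9 [0.614 0.364 0.042]
battery 0.64 [0.408 0.346 0.018]
jar 0.96 [ 0.647 -0.33   0.058]
the_mug 0.49 [0.6   0.351 0.09 ]
[[ 0.6492  0.2384  0.008 ]
 [ 0.65   -0.0105  0.008 ]
 [ 0.4078 -0.0102  0.008 ]
 [ 0.4065  0.2297  0.008 ]] [0.24894298 0.24214248 0.23986005]
732 [0.52387261 0.00952574 0.022     ] [0.63605428 0.22115675 0.022     ]
side sink 0.65 [0.529 0.07  0.018]
side sink 0.57 [ 0.515 -0.083  0.018]
side sink 0.51 [ 0.409 -0.089  0.018]
side tin 0.56 [0.458 0.2   0.018]
```

View pics/top0.png

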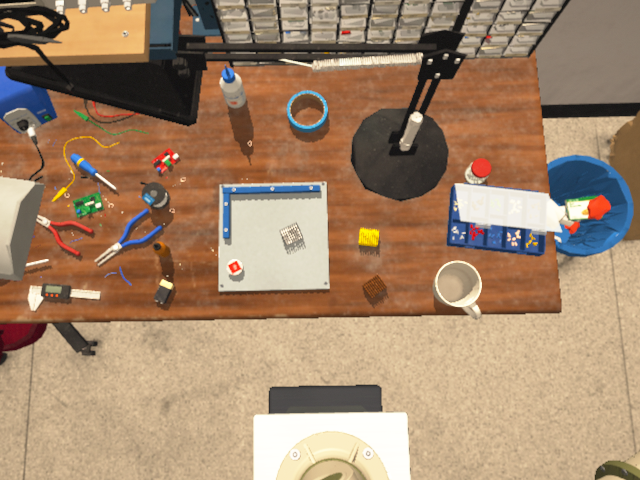

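Run:
```python
from h import *
jaws.close()
for a in (0,np.pi/2,-np.pi/2,np.pi): 
    q=manip.ik([.49,.06,.28],down(a)); print(a,None if q is None else np.round(q,0))
manip.move_pose([.49,.06,.28],down(0))
s=monitor.state();print(s['time'],s['tcp_pos'],s['opening'])
c=calibration("wrist");im=snapshot("wrist");cv2.imwrite('pics/w0.png',im[...,::-1])
print(c['fovy'],np.round(c['world_from_camera'],3).tolist())
for d in spotter.masks_of("wrist","sink"): print(round(d['p'],2),d['extent'])
np.save('w0.npy',c)
```

```text
0 [  26.    8.  -40.   94.    5.   80. -105.]
1.5707963267948966 [ 27.   8. -41.  94.   5.  80. -15.]
-1.5707963267948966 [ 51.  16. -73.  93.  16.  82. 156.]
3.141592653589793 [ 31.   9. -46.  94.   6.  81.  74.]
4.4417 [0.49023979 0.05900987 0.27987361] 0.00024031996064937107
61.30597698152568 [[-0.002, 0.965, 0.263, 0.556], [-1.0, -0.002, -0.001, 0.058], [-0.0, -0.263, 0.965, 0.409], [0.0, 0.0, 0.0, 1.0]]
0.84 [472.6, 271.4, 50.1, 47.9]
0.66 [298.6, 158.5, 53.2, 48.0]
0.56 [471.4, 172.5, 55.0, 41.0]
```

View pics/w0.png

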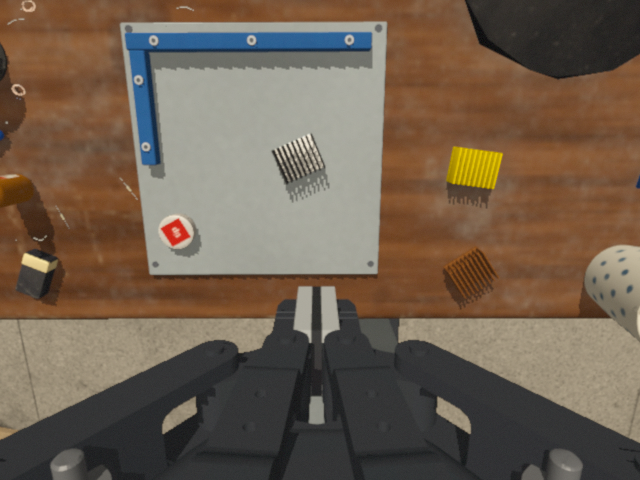

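Run:
```python
from h import *
c=np.load('w0.npy',allow_pickle=True).item()
W=px2w(c,[[122.5,23.5],[386.5,23],[379,273.5],[150,274]],.008)[:,:2]
print(W.round(4))
M=np.array([[.12,.12],[.12,-.12],[-.12,-.12],[-.12,.12]])
A=M-M.mean(0);B=W-W.mean(0);th=np.arctan2((A[:,0]*B[:,1]-A[:,1]*B[:,0]).sum(),(A*B).sum())
R=np.array([[np.cos(th),-np.sin(th)],[np.sin(th),np.cos(th)]]);t=W.mean(0)
print('jig',t,th,'res',(W-(M@R.T+t)).round(4).tolist())
im=cv2.imread('pics/w0.png')[...,::-1].copy()
snapshot("wrist")
ds=spotter.masks_of("wrist","sink")
d=min(ds,key=lambda d:abs(d['extent'][0]-298)); m=d['mask']
for z in (.03,.02):
    v,u=np.nonzero(m);P=px2w(c,np.c_[u,v],z)[:,:2].astype(np.float32);r=cv2.minAreaRect(P*1000);print(z,r)
print('tin')
for d in spotter.masks_of("wrist","tin")[:1]: print(px2w(c,d['extent'][:2],.022))
L=im.copy();L[m]=(L[m]*.5+[0,127,0]).astype(np.uint8)
J=np.array([[.095,.095,.008],[.095,-.105,.008],[-.005,.095,.008]]);J=np.c_[J[:,:2]@R.T+t,J[:,2]]
for p in w2px(c,J): cv2.circle(L,tuple(np.round(p).astype(int).tolist()),1,(255,0,0),-1)
o=np.hstack([cv2.resize(L[10:290,110:390],(400,400)),cv2.resize(L[120:215,250:345],(400,400),interpolation=cv2.INTER_CUBIC)])
cv2.imwrite('pics/w0c.png',o[...,::-1]); np.save('jig.npy',[*t,th])
```

```text
[[ 0.6474  0.2319]
 [ 0.6473 -0.0047]
 [ 0.4093 -0.0073]
 [ 0.4091  0.2333]]
jig [0.52828318 0.11331408] 0.0013334831326961404 res [[-0.0008, -0.0016], [-0.0011, 0.0018], [0.0009, -0.0004], [0.001, 0.0002]]
0.03 ((529.203857421875, 75.03047180175781), (33.52118682861328, 40.923500061035156), 22.39116859436035)
0.02 ((528.4992065429688, 75.47023010253906), (34.406005859375, 42.003658294677734), 22.391088485717773)
tin
[[0.45995687 0.19344707 0.022     ]]
```

View pics/w0c.png

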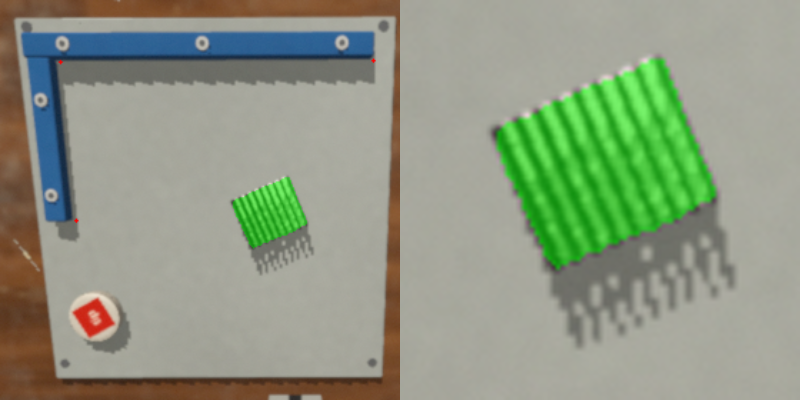

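Run:
```python
from h import *
yaw=np.radians(22.4); s0=np.array([.529,.075]); d=lambda a:np.array([np.cos(a),np.sin(a)])
Z=.028; off=.028
p=s0-(off+.014)*d(yaw)
manip.move_pose([*p,.09],down(yaw))
hit=manip.servo_line([*p,Z],v=.08,stop_force=5)
s=monitor.state();print('desc',hit,s['tcp_pos'],s['time'])
if not hit:
    s1=s0+.010*d(yaw)
    wps=[(s1,yaw)]
    for k in (.25,.5,.75,1.): 
        wps.append((s1*(1-k)+np.array([.590,.080])*k,yaw*(1-k)))
    for q,a in wps:
        h=manip.servo_line([*(q-off*d(a)),Z],v=.05,ori=down(a),stop_force=12)
        st=monitor.state();print(h,st['tcp_pos'].round(4),st['ft_force'].round(1),st['time'])
        if h: break
    snapshot("wrist");c=calibration("wrist");im=snapshot("wrist");cv2.imwrite('pics/w1.png',im[...,::-1])
```

```text
desc False [0.49046737 0.05916804 0.02830109] 6.4
False [0.5123 0.0683 0.0279] [ 0.2 -0.  -0.3] 7.0333
False [0.5242 0.071  0.0279] [-0.2  0.4  0.3] 7.4333
False [0.5363 0.074  0.0279] [ 0.6  0.1 -0.2] 7.8333
False [0.5489 0.077  0.0279] [-0.1 -0.2 -0.4] 8.2417
False [0.5617 0.08   0.0279] [-1.3  0.8  0.2] 8.6583
```

View pics/w1.png

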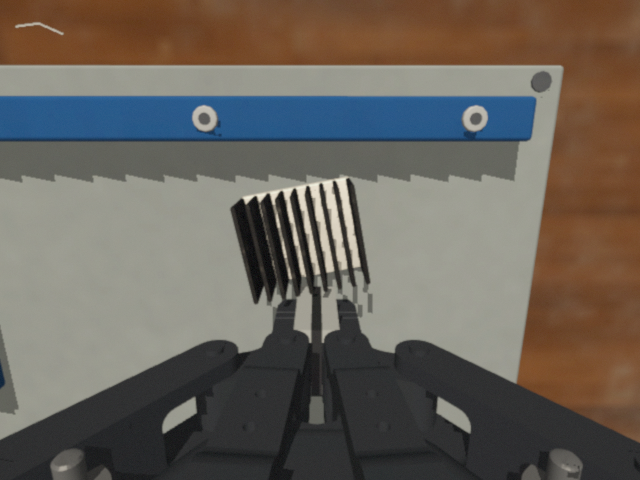

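Run:
```python
from h import *
p=monitor.state()['tcp_pos']
for x in (.575,.600):
    h=manip.servo_line([x,p[1],.028],v=.03,ori=down(0),stop_force=15)
    st=monitor.state();print(h,st['tcp_pos'].round(4),st['ft_force'].round(1),st['time'])
    if h: break
im=snapshot("wrist");cv2.imwrite('pics/w2.png',im[...,::-1])
```

```text
False [0.5752 0.08   0.028 ] [0.5 0.5 0.1] 9.3417
True [0.5768 0.0811 0.0271] [ 0.  -0.   1.1] 9.7083
```

View pics/w2.png

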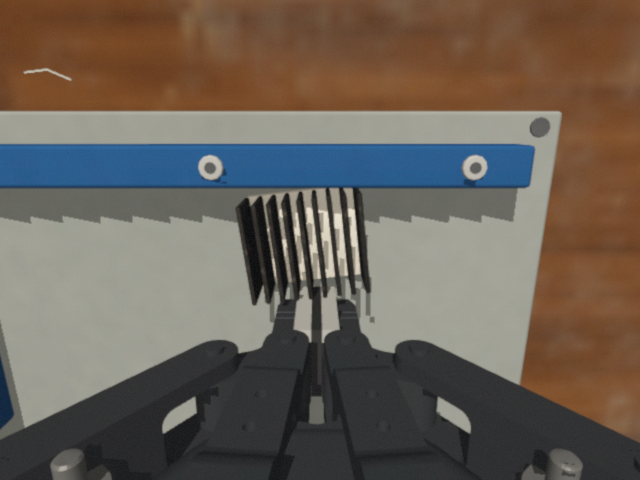

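Run:
```python
from h import *
manip.servo_line([.568,.081,.028],v=.06)
manip.servo_line([.568,.095,.028],v=.06)
h=manip.servo_line([.590,.095,.028],v=.02,ori=down(0),stop_force=18)
st=monitor.state();print(h,st['tcp_pos'].round(4),st['ft_force'].round(1),st['time'])
im=snapshot("wrist");cv2.imwrite('pics/w3.png',im[...,::-1])
```

```text
True [0.5791 0.0952 0.027 ] [ 0.5 -0.1 -0.2] 11.15
```

View pics/w3.png

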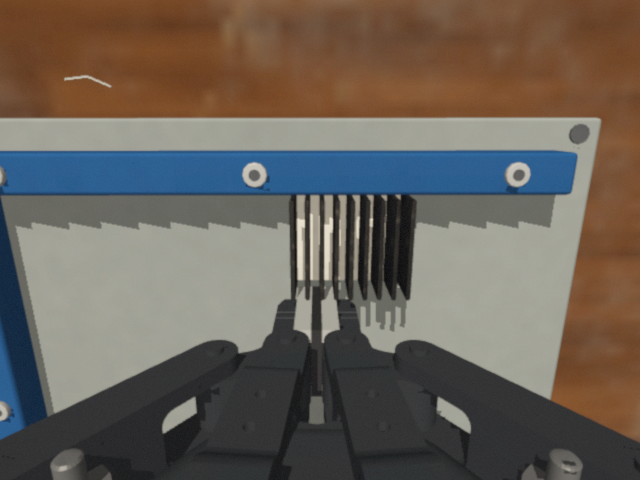

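Run:
```python
from h import *
manip.servo_line([.569,.095,.028],v=.06)
manip.servo_line([.555,.095,.075],v=.12)
manip.move_pose([.604,.036,.075],down(np.pi/2))
h=manip.servo_line([.604,.036,.028],v=.08,stop_force=6);print('desc',h,monitor.state()['tcp_pos'])
if not h:
  for y,v,f in ((.145,.06,15),(.175,.02,18)):
    h=manip.servo_line([.604,y,.028],v=v,stop_force=f)
    st=monitor.state();print(h,st['tcp_pos'].round(4),st['ft_force'].round(1),st['time'])
    if h: break
im=snapshot("wrist");cv2.imwrite('pics/w4.png',im[...,::-1])
```

```text
desc False [0.60415914 0.0361908  0.02810702]
False [0.604  0.1449 0.0279] [-0.  -0.9  0.1] 16.1417
True [0.6037 0.1587 0.0275] [ 0.5 -0.  -0. ] 17.05
```

View pics/w4.png

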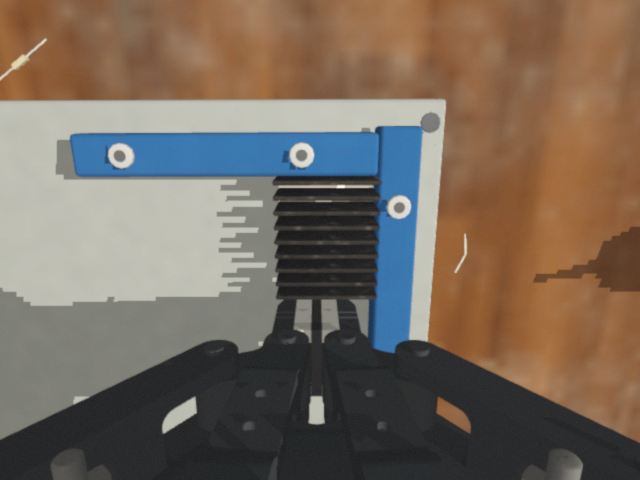

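Run:
```python
from h import *
manip.servo_line([.604,.145,.028],v=.06)
manip.servo_line([.600,.135,.08],v=.12)
manip.move_pose([.555,.184,.08],down(0))
h=manip.servo_line([.560,.184,.028],v=.08,stop_force=6);print('desc',h,monitor.state()['tcp_pos'])
if not h:
    h=manip.servo_line([.590,.184,.028],v=.02,stop_force=18)
    st=monitor.state();print(h,st['tcp_pos'].round(4),st['time'])
    manip.servo_line([.565,.184,.028],v=.05)
manip.servo_line([.555,.180,.09],v=.12)
manip.move_pose([.53,.15,.16],down(0))
c=calibration("wrist");im=snapshot("wrist");np.save('w5.npy',c)
f=w2px(c,[[.6065,.1883,.03]])[0].astype(int);print(f)
x0=int(np.clip(f[0]-100,0,440));y0=int(np.clip(f[1]-75,0,330))
cv2.imwrite('pics/w5.png',im[...,::-1])
cv2.imwrite('pics/w5c.png',cv2.resize(im[y0:y0+150,x0:x0+200],(800,600),interpolation=cv2.INTER_CUBIC)[...,::-1])
```

```text
desc False [0.56017412 0.18427301 0.02821088]
True [0.5789 0.184  0.027 ] 21.25
[251 111]
```

View pics/w5c.png

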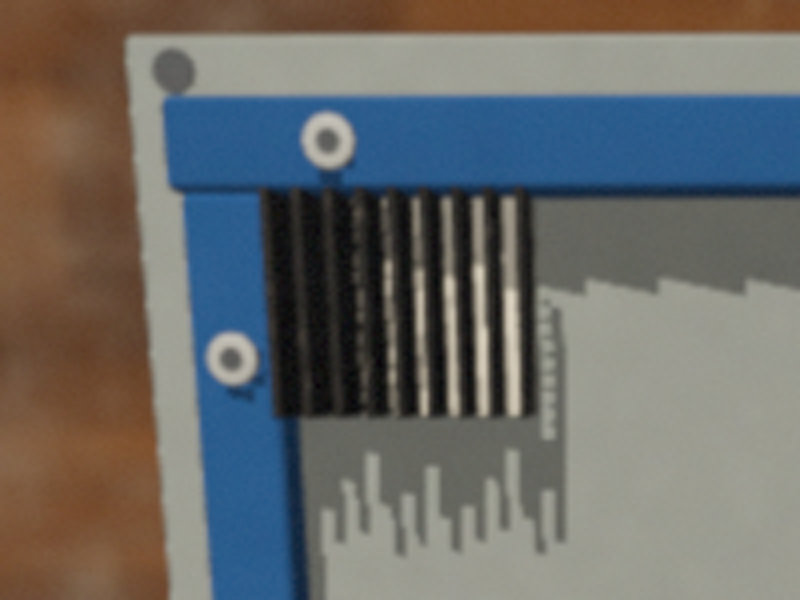

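Run:
```python
from h import *
manip.move_pose([.600,.13,.09],down(np.pi/2))
h=manip.servo_line([.604,.140,.028],v=.08,stop_force=6);print('desc',h)
if not h:
    h=manip.servo_line([.604,.170,.028],v=.02,stop_force=18)
    st=monitor.state();print(h,st['tcp_pos'].round(4),st['time'])
    manip.servo_line([.604,.142,.028],v=.05)
manip.servo_line([.600,.125,.12],v=.12)
manip.move_pose([.53,.17,.2],down(0))
c=calibration("wrist");im=snapshot("wrist")
f=w2px(c,[[.6065,.1883,.03]])[0].astype(int)
x0=int(np.clip(f[0]-100,0,440));y0=int(np.clip(f[1]-75,0,330))
J=np.array([[.6233,.2083,.022]]);print(w2px(c,J)-[x0,y0])
cv2.imwrite('pics/w6c.png',cv2.resize(im[y0:y0+150,x0:x0+200],(800,600),interpolation=cv2.INTER_CUBIC)[...,::-1])
d=spotter.masks_of("wrist","tin")[:1]
if d: print(px2w(c,d[0]['extent'][:2],.022))
print(monitor.state()['time'])
```

```text
desc False
True [0.6037 0.1587 0.0275] 26.1167
[[72.58662752 51.28514394]]
[[0.46229112 0.19832162 0.022     ]]
28.975
```

View pics/w6c.png

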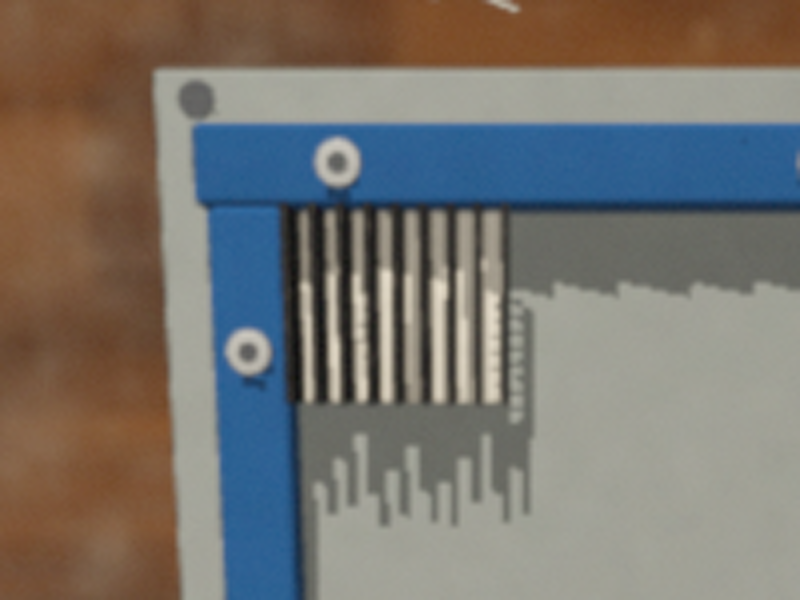

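```bash
python3 -c "
from station import *
print(ticket.job_done())"
```

```text
the job is handed in; nothing more can be done
None
```

The heat sink was pushed along the plate into the corner and sits flush against both blue fences; repeat presses on each side stopped at the same place, and the job was handed in at about 29 s.

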